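# Seat a book in the clamp and tighten its wing nut

## Task

Gently slide the red book into the blue book clamp until it is fully home against the back stop, then tighten the orange four-winged nut clockwise until the sprung foot holds the book firmly, without crushing it. There is little room around the nut, so turn it in short arcs from its open front side, without knocking the guide posts and the grey machine head beside it. Let go at the end, and leave everything else on the table where it is.

Things in the scene. Friction and masses are not known exactly. Their poses are not given: they have to be found in the camera images.
- press: Blue book clamp, fixed. Origin on the stud's axis at table height; x points to its back (away from its open front), z up. Base plate 285 x 150 x 12 mm, from 185 mm in front of the stud to 100 mm behind. The book slides along x on the plate (the bed, 12 mm over the table) between two aluminium fences 14 mm high, 94 mm apart, which run from 100 to 12 mm in front of the stud.
- stop (a point): Middle of the front face of the back stop (an aluminium plate 106 mm wide, 20 mm high), on the bed, 12 mm in front of the stud. Axes as the clamp's.
- guard: What crowds the nut; origin and axes as the clamp's: two steel guide posts 12 mm thick, 21 mm behind the stud and 36 mm to either side, up to 105 mm over the table; and the grey machine head, 56 x 130 mm, its front face 38 mm behind the stud, top 107 mm over the table. Do not knock it: keep any contact under 10 N.
- bar: Yellow bar on the stud, T-shaped from above, 10 mm thick, 34 mm wide in front. Origin on the stud's axis at its underside, 53 to 55 mm over the table at the start; axes as the clamp's. It reaches 46 mm in front of the stud and sinks 2.55 mm per radian of the nut.
- foot_mount (a point): On the bar's underside, 32 mm in front of the stud. Here hangs a round rubber foot, 22 mm across, on a stiff spring (12 N per mm), which presses the book. How far it hangs down is adjusted differently each time (12 to 17 mm), so it first meets the book at an unknown angle, 0.5 to 2.5 rad of joint wingnut: feel for it.
- nut_top (a point): On the stud's axis, level with the top of the orange nut's wings. Four upright wings in a cross, each 8 mm thick, 20 mm high, reaching 30 mm from the axis; their lower edges are 10 mm over the bar's top; hub 19 mm across. The stud stands 5 to 18 mm above the wings. Axes turn with the nut.
- wingnut (a joint): Nut angle, rad, growing clockwise from above (tightening); starts at -0.4 to 0.4, ends at 5.6. At 0 one wing points to the clamp's front (-x). Stays where left. Turning it takes 0.13 N m (4.5 N at a wing's end); after the foot meets the book 0.08 N m per rad more, the foot's force rising 31 N per rad. Right: 15 to 50 N, i.e. 0.17 to 0.26 N m while turning; aim for 0.21. Over 65 N crushes the book.
- book: The red hardback book, 120 (x) x 90 (y) x 24 mm, 0.2 to 0.5 kg, loose. Origin at the centre of its underside. It starts in the mouth of the channel, 25 to 50 mm short of the back stop, with x along the clamp's x. Sliding it takes 1 to 7 N, a little more to start it; push it with no more than 30 N.
- book_back (a point): Middle of the lower edge of the book's back face (its +x end), which must meet the back stop.
- book_front (a point): Centre of the book's front face (its -x end, nearest the robot), 12 mm over the bed: push here.
- pencup: Bystander: black pen cup 76 mm across, 95 mm high, pens to 150 mm. Origin under its centre. Leave it alone.
- glue: Bystander: white glue bottle 52 mm across, 130 mm high. Origin under its centre. Leave it alone.
- tape: Bystander: roll of clear tape lying flat, 90 mm across, 24 mm high. Origin under its centre. Leave it alone.
- stapler: Bystander: stapler 130 x 36 x 52 mm. Origin under its centre. Leave it alone.
- book2: Bystander: blue book 130 x 95 x 26 mm. Origin under its centre. Leave it alone.
- brush1: Bystander: hand brush lying flat, handle to its -x. Leave it alone.
- weight: Bystander: brass paperweight 60 mm across, 45 mm high. Origin under its centre. Leave it alone.
Mind the look-alikes: they are no part of the job. Of the things like the book, leave any that is purple; of the rest the smaller one is meant.

How it is judged:
By the outcome, as a careful person would: the job done as asked, in the order asked, and still so for the second after the job is handed in, with the robot touching nothing.
It also fails if it takes over 72 s, if anything falls off the work surface, if the arm or the gripper's body presses on something with over 40 N, if the wrist force passes 120 N, or if a joint passes its speed limit or range.

## Robot

A 6-joint arm with a two-finger parallel gripper is mounted at the origin on the work surface. World frame = base frame: x ahead of the robot, y to its left, z up, the work surface at z = 0. Lengths are in mm, angles in rad, forces in N, time in s.
With the tool pointing down it reaches from about 275 to 750 mm from the base axis. Payload 10.2 kg.
Tool frame: the origin (TCP) lies between the finger pads; the fingertips stand 17 mm ahead of it and the grasp point (between the pads) lies 2 mm behind it; y points along the fingers, x is the direction in which the jaws open and shut, and the axes are right-handed (so a half turn about y gives the same grasp; the last joint's range is limited). The gripper opens to 85 mm and grips with 20 to 120 N. Pads are 22 mm wide; open, the fingers measure 114 mm over their backs; the gripper's body (76 mm by 85 mm) begins 54 mm behind the grasp point. The pads swing forward as they close: fully open they stand 13 mm farther back than shut.
Start: joints at [-1.337, 0.313, 1.498, -0, 1.331, -0.223], TCP at [231.555, -471.183, 248.294] pointing down, gripper open.
Joint ranges: [-2.94, 2.94], [-0.97, 2.17], [0.19, 2.56], [-1.23, 4.37], [0.02, 3.11], [-2.88, 2.88]. Speed limits (rad/s): [2.39, 2.39, 3.01, 3.14, 3.14, 3.14].

## Interface

Orientations are given as a unit quaternion [w, x, y, z].
In Python, from rig import ctrl gives the robot as it stands.
- The arm moves only by the tool jog_arm, never from a script. Its argument "targets" is a list of rows, each an object with "offset": the shift along the tool's x, y, z in m, a list of three; "yaw": the turn about the tool's y in rad. In form: [{"offset": [dx, dy, dz], "yaw": yaw}, ...]. A call has 1 to 12 rows; each row is the pose to reach, as a shift and turn from the pose measured when the call began, along the tool's axes at that moment; what a row does not reach only later rows make up. A row lasts 1/12 s, in which the tool goes at most 41.7 mm and 7.16 degrees, less where a joint would pass 70% of its speed; a pose out of reach is approached as far as the arm can. A call with a gripper value outside its range is refused whole. "fingers" is the finger opening in m, from 0 to 0.0854, set as the call begins (left out, the last holds). The fingers move at their own pace and stop on an object; "grip_force" is the grip in N (left out, the last holds). Time passes only in rows, so rows that repeat a pose let the fingers close. It gives the time, the measured TCP pose, the force and the opening at its end, in the units of the state.
- ctrl.sense(): the state, without advancing time (a new reading comes with each control period).
- ctrl.capture(name): name is "scene" or "top"; returns a dict with "img" (480x640x3 uint8, red, green, blue), "intrinsics" (3x3 intrinsics, pixels), "T" (4x4, takes a point from camera to world coordinates). Camera axes: x right, y up, looking along -z (the intrinsics and any distortion apply to the point x, -y, -z); pixel columns grow to the right and rows downward; lengths in mm; the calibration is good to about 2 mm. A picture is of the moment at which its call begins. There is no depth.
- ctrl.finish_job(): hands the job in, once; it reports no verdict.
Trained networks look in the newest picture that a camera, given by its name, has taken for a name from the list of things; names that differ only in an ending like _2 or _b are one class to them, and where a whole thing is asked for, a point or a joint stands for the part that bears it (a point fixed in the world has none). Each returns a list of dicts, best first, with "score" (0 to 1); they miss things now and then, are a little off and sometimes report something else, mostly with a low value. They report only what shows in the picture. A call takes as long as a camera call. They do not tell look-alikes from the thing itself.
- ctrl.boxes_of(camera, target): "box" ([left, top, right, bottom] in pixels, round what is visible of it).
- ctrl.regions_of(camera, target): "region" (480x640 bool, what is visible of it) and "box" ([left, top, right, bottom] in pixels, round what is visible of it).
The state is a dict: "time_s": time; "joints": joint angles; "dq": joint speeds; "tau": joint torques, N m; "eef_pos": TCP position; "ee_rot": TCP orientation; "force": force on the tool from outside, world axes, zero at the start; "wrist_torque": the same for the moment, N m; "grip_width": opening from 0.0 (shut) to 1.0 (fully open).
Only numpy, scipy, OpenCV 4.12 (cv2) and the standard library are available. Lean on these libraries where they do the work, as an engineer would, in place of code of your own. Each camera call takes 0.05 s, during which the arm holds its last target.

## Working session

There is one attempt and no reset: what is moved stays moved. The work goes in short steps, Python scripts to look and compute and a tool call to move; the robot and the scene stay as the last step left them, time stands still between calls to the robot, and variables do not carry over. Pictures are saved under pics/ and viewed, and the job is handed in when it is done.

Besides the shell and the picture viewer there is one more tool, called after ">>>" as a command line: name --argument value ..., lists and objects as JSON in quotes. jog_arm: Moves the arm, as the interface text tells. Its arguments: {"type":"object","properties":{"targets":{"type":"array"},"fingers":{"type":"number"},"grip_force":{"type":"number"}},"required":["targets"]}

```bash
mkdir -p pics; ls; python3 - <<'E'
from rig import ctrl
import cv2
print(ctrl.sense())
for n in("scene","top"):
    c=ctrl.capture(n); cv2.imwrite(f"pics/{n}0.png",c["img"][:,:,::-1]); print(n,c["intrinsics"].tolist(),c["T"].round(4).tolist(),[k for k in c])
    for t in("press","book","bar","nut_top","book2"):
        print(t,[(round(d["score"],2),[round(float(x)) for x in d["box"]]) for d in ctrl.boxes_of(n,t)][:4])
E
```

```text
pics
{'time_s': 0.0, 'joints': array([-1.33737059e+00,  3.13489850e-01,  1.49845407e+00,  3.01231593e-05,
        1.33100069e+00, -2.23391282e-01]), 'dq': array([-0.00057028,  0.00043074, -0.00078374, -0.00139751,  0.00017765,
        0.00086375]), 'tau': array([ 1.16278465e-03, -4.12264359e+01, -2.59747678e+01, -1.13654767e-04,
        4.01874713e-03,  1.33593650e-05]), 'eef_pos': array([ 231.51725586, -470.92931495,  247.70827665]), 'ee_rot': array([ 0.60056998, -0.5998827 ,  0.37413464, -0.37346983]), 'force': array([-0.75884111, -0.10550411,  0.11883212]), 'wrist_torque': array([-0.02163798, -0.01793187,  0.02338949]), 'grip_width': 0.9922313317510637}
scene [[514.5455088861221, 0.0, 327.2210402023896], [0.0, 514.5455088861221, 237.04812845429714], [0.0, 0.0, 1.0]] [[0.5841, -0.4893, 0.6476, 1226.8537], [0.8117, 0.3513, -0.4666, -581.899], [0.0008, 0.7982, 0.6024, 739.6786], [0.0, 0.0, 0.0, 1.0]] ['img', 'intrinsics', 'T']
press [(0.92, [300, 243, 437, 352])]
book [(0.91, [312, 240, 368, 292]), (0.88, [373, 149, 430, 183]), (0.86, [286, 185, 360, 236]), (0.85, [374, 213, 434, 256])]
bar [(0.63, [354, 260, 393, 284])]
nut_top [(0.65, [366, 261, 391, 282])]
book2 [(0.91, [312, 240, 368, 292]), (0.88, [373, 149, 430, 183]), (0.86, [286, 185, 360, 236]), (0.85, [374, 213, 434, 256])]
top [[617.3464914188245, 0.0, 319.45962441620884], [0.0, 617.3464914188245, 227.24553345438625], [0.0, 0.0, 1.0]] [[0.0247, 0.9914, -0.1283, 302.4823], [-0.9997, 0.0248, -0.0009, -73.7454], [0.0023, 0.1283, 0.9917, 1667.8317], [0.0, 0.0, 0.0, 1.0]] ['img', 'intrinsics', 'T']
press [(0.73, [287, 144, 346, 240])]
book [(0.85, [128, 280, 177, 339]), (0.7, [248, 263, 312, 308]), (0.64, [216, 190, 268, 247]), (0.63, [296, 188, 334, 232])]
bar [(0.71, [303, 156, 338, 187])]
nut_top [(0.5, [307, 156, 329, 178])]
book2 [(0.85, [128, 280, 177, 339]), (0.7, [248, 263, 312, 308]), (0.64, [216, 190, 268, 247]), (0.63, [296, 188, 334, 232])]
```

View pics/scene0.png

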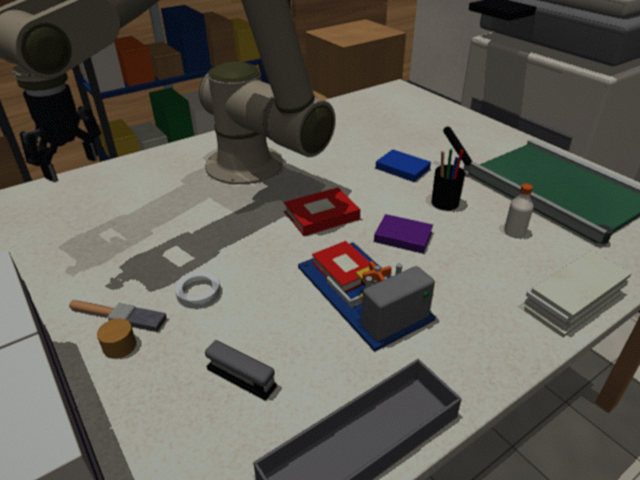

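View pics/top0.png

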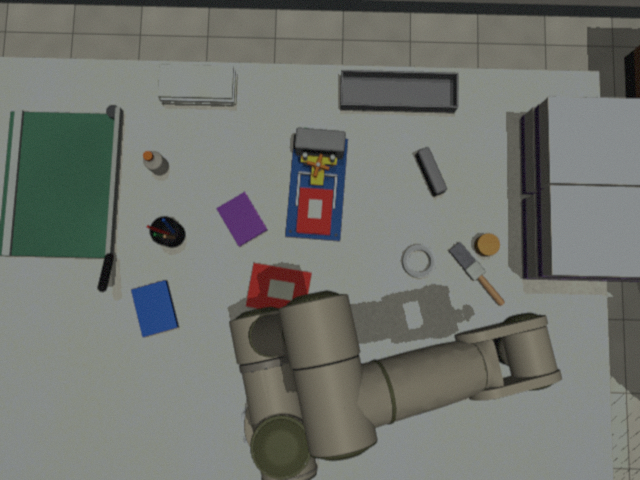

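```bash
python3 - <<'E'
import cv2
a=cv2.imread("pics/scene0.png")[220:370,280:450]; cv2.imwrite("pics/sc_crop.png",cv2.resize(a,None,fx=4,fy=4,interpolation=2))
a=cv2.imread("pics/top0.png")[130:250,260:370]; cv2.imwrite("pics/tc_crop.png",cv2.resize(a,None,fx=5,fy=5,interpolation=2))
E
```

```text
(no output)
```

View pics/sc_crop.png

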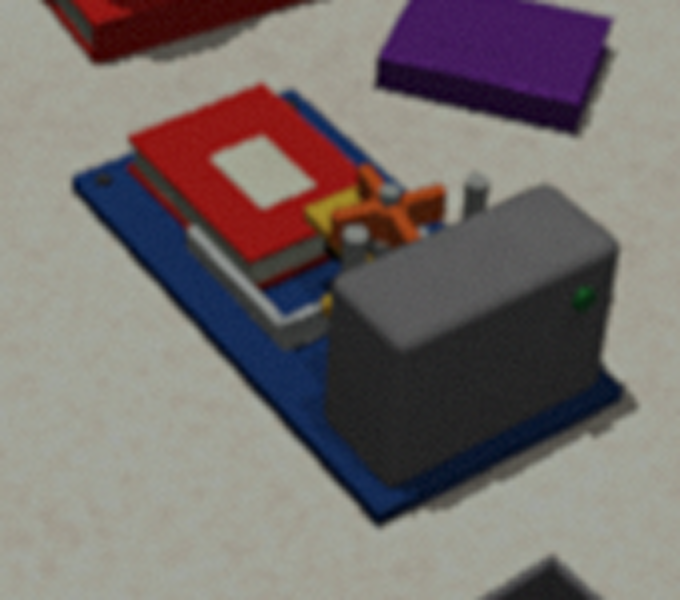

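View pics/tc_crop.png

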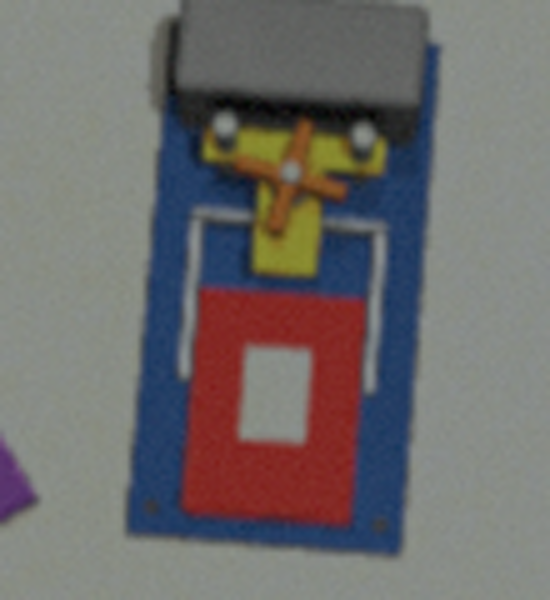

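```bash
cat > h.py <<'E'
import numpy as np, cv2
from scipy.optimize import least_squares
CAM={"scene":(np.array([[514.5455,0,327.221],[0,514.5455,237.048],[0,0,1]]),np.array([[0.5841,-0.4893,0.6476,1226.8537],[0.8117,0.3513,-0.4666,-581.899],[0.0008,0.7982,0.6024,739.6786],[0,0,0,1]])),
"top":(np.array([[617.3465,0,319.4596],[0,617.3465,227.2455],[0,0,1]]),np.array([[0.0247,0.9914,-0.1283,302.4823],[-0.9997,0.0248,-0.0009,-73.7454],[0.0023,0.1283,0.9917,1667.8317],[0,0,0,1]]))}
def proj(cam,P):
    K,T=CAM[cam]; P=np.atleast_2d(P); p=(P-T[:3,3])@T[:3,:3]; p=p*[1,-1,-1]; q=p@K.T; return q[:,:2]/q[:,2:]
def back(cam,uv,z):
    K,T=CAM[cam]; d=np.linalg.inv(K)@[uv[0],uv[1],1]; d=T[:3,:3]@(d*[1,-1,-1]); o=T[:3,3]; return o+d*(z-o[2])/d[2]
E
python3 - <<'E'
from h import *
c=lambda l,s,o:{k:((u+.5)/s-.5+o[0],(v+.5)/s-.5+o[1]) for k,(u,v) in l.items()}
M=dict(pl=(21,36,105),pr=(21,-36,105),fl=(-185,75,12),fr=(-185,-75,12),br=(100,-75,12),bl=(100,75,12),hl=(38,65,107),hr=(38,-65,107))
top=c(dict(pl=(226,122),pr=(363,135),fl=(128,533),fr=(402,553),br=(438,45),hl=(180,92),hr=(424,105)),5,(260,130))
sc=c(dict(pl=(476,180),pr=(355,235),fl=(292,92),fr=(72,183),br=(380,522),bl=(625,390)),4,(280,220))
def res(p,pts,cam):
    x,y,a=p; R=np.array([[np.cos(a),-np.sin(a)],[np.sin(a),np.cos(a)]])
    out=[]
    for k,uv in pts.items():
        m=np.array(M[k],float); w=np.r_[R@m[:2]+[x,y],m[2]]
        out+=list(proj(cam,w)[0]-uv)
    return np.array(out)
for n,f in dict(top=lambda p:res(p,top,"top"),sc=lambda p:res(p,sc,"scene"),both=lambda p:np.r_[res(p,top,"top"),res(p,sc,"scene")]).items():
    r=least_squares(f,[480,-70,0]); print(n,r.x,np.abs(r.fun).max(),r.fun.round(1))
b=c(dict(fl=(182,514),fr=(352,524),bl=(200,288),br=(368,297),stud=(291,170)),5,(260,130))
for k,v in b.items(): print(k,back("top",v,36 if k!="stud" else 105).round(1))
E
```

```text
top [ 6.70748564e+02 -6.46949219e+01 -5.31533926e-02] 1.3624330127335043 [ 0.1  0.6  0.4  0.1 -0.2  0.   0.5  0.3  0.8 -0.6 -1.4 -0.9 -0.2  0.4]
sc [ 6.74815570e+02 -6.64287047e+01 -5.46240776e-02] 1.182056119459162 [ 0.5  0.9  0.2  0.7 -0.  -0.7 -1.2 -1.  -0.1 -0.6  0.5  0.1]
both [ 6.72693971e+02 -6.52271767e+01 -5.45702930e-02] 1.6753044736909715 [ 0.3 -0.2  0.6 -0.6 -0.  -0.7  0.6 -0.3  1.1 -1.2 -1.1 -1.6  0.1 -0.3
  0.2  0.1 -0.  -0.1 -0.2 -1.3 -1.3 -1.7 -0.4 -1.7  0.2 -0.8]
fl [498.2 -10.2  36. ]
fr [ 495.1 -100.8   36. ]
bl [620.8 -16.2  36. ]
br [ 618.1 -106.6   36. ]
stud [670.5 -63.9 105. ]
```

Candidates (top image pixels): red book in the clamp at (315,212), a larger red book at (280,286), a purple book at (242,218) and a blue book at (155,308). The crop shows the smaller red one in the clamp's mouth, so that one is meant. The nut starts at about +0.2 rad.

```bash
cat >> h.py <<'E'
from scipy.spatial.transform import Rotation as Ro
S=np.array([672.,-65.]); A=-0.0545
CR=np.array([[np.cos(A),-np.sin(A)],[np.sin(A),np.cos(A)]])
def st():
    from rig import ctrl
    s=ctrl.sense(); q=s["ee_rot"]; R=Ro.from_quat([q[1],q[2],q[3],q[0]]).as_matrix(); return s,R
def show():
    s,R=st(); p=s["eef_pos"]; c=CR.T@(p[:2]-S)
    fc=CR.T@s["force"][:2]
    a=CR.T@R[:2,0]
    print("t%.2f tcp"%s["time_s"],p.round(1),"clamp xy",c.round(1),"jaw dir ang(clamp)",round(float(np.arctan2(a[1],a[0])),3),"force clamp",fc.round(2),round(float(s["force"][2]),2),"tz",s["wrist_torque"].round(3),"grip",round(s["grip_width"],3),"q6",s["joints"].round(2)[[0,4,5]])
def to(cx,cy,z,jaw=None):
    "clamp-frame target -> tool offset (m), yaw"
    s,R=st(); w=np.r_[CR@[cx,cy]+S,z]; o=R.T@(w-s["eef_pos"])/1000
    y=None
    if jaw is not None:
        a=CR.T@R[:2,0]; cur=np.arctan2(a[1],a[0]); d=(jaw-cur+np.pi/2)%np.pi-np.pi/2
        y=round(float(-d if R[2,1]<0 else d),4)  # tool y down: +yaw about y is cw
    print("->",(cx,cy,z),"offset",o.round(4).tolist(),"yaw",y)
E
python3 - <<'E'
from h import *
s,R=st(); print(R.round(3)); show()
to(-215,0,150,0)
E
```

```text
[[ 0.441 -0.     0.897]
 [-0.897  0.     0.441]
 [-0.    -1.     0.   ]]
t0.60 tcp [ 231.6 -471.2  248.3] clamp xy [-417.7 -429.6] jaw dir ang(clamp) -1.059 force clamp [-1.06  0.32] 0.01 tz [0.008 0.032 0.008] grip 0.998 q6 [-1.34  1.33 -0.22]
-> (-215, 0, 150) offset [-0.2754, 0.0983, 0.3869] yaw -1.0595
```

>>> jog_arm --targets '[{"offset": [-0.275, 0.098, 0.387], "yaw": -1.06}, {"offset": [-0.275, 0.098, 0.387], "yaw": -1.06}, {"offset": [-0.275, 0.098, 0.387], "yaw": -1.06}, {"offset": [-0.275, 0.098, 0.387], "yaw": -1.06}, {"offset": [-0.275, 0.098, 0.387], "yaw": -1.06}, {"offset": [-0.275, 0.098, 0.387], "yaw": -1.06}, {"offset": [-0.275, 0.098, 0.387], "yaw": -1.06}, {"offset": [-0.275, 0.098, 0.387], "yaw": -1.06}, {"offset": [-0.275, 0.098, 0.387], "yaw": -1.06}, {"offset": [-0.275, 0.098, 0.387], "yaw": -1.06}, {"offset": [-0.275, 0.098, 0.387], "yaw": -1.06}, {"offset": [-0.275, 0.098, 0.387], "yaw": -1.06}]' --fingers 0 --grip_force 60

```text
time_s: 1.6
eef_pos: [458.3, -50.5, 149.7]
ee_rot: [0.707, -0.707, 0.018, -0.018]
force: [0.1, -1.3, -1.1]
grip_width: 0.001
```

```bash
python3 - <<'E'
from h import *
show(); to(-208,0,60,0)
E
```

```text
t1.60 tcp [458.3 -50.5 149.7] clamp xy [-214.1    2.8] jaw dir ang(clamp) 0.002 force clamp [ 0.17 -1.34] -1.09 tz [-0.024 -0.019 -0.051] grip 0.001 q6 [-0.37  1.04 -0.31]
-> (-208, 0, 60) offset [0.0061, 0.0897, -0.0029] yaw 0.0023
```

>>> jog_arm --targets '[{"offset": [0.004, 0.04, -0.003], "yaw": 0}, {"offset": [0.004, 0.08, -0.003], "yaw": 0}, {"offset": [0.004, 0.095, -0.003], "yaw": 0}, {"offset": [0.004, 0.105, -0.003], "yaw": 0}, {"offset": [0.004, 0.112, -0.003], "yaw": 0}, {"offset": [0.004, 0.112, -0.003], "yaw": 0}, {"offset": [0.004, 0.112, -0.003], "yaw": 0}]'

```text
time_s: 2.18
eef_pos: [462.7, -54.0, 38.5]
ee_rot: [0.707, -0.707, 0.018, -0.019]
force: [0.5, -0.1, -0.2]
grip_width: 0.003
```

```bash
python3 - <<'E'
from h import *
from rig import ctrl
show()
for n,(a,b,c,d),f in(("scene",(200,330,270,410),5),("top",(130,260,250,380),5)):
    i=ctrl.capture(n)["img"][:,:,::-1]; cv2.imwrite(f"pics/{n}1.png",cv2.resize(i[a:b,c:d],None,fx=f,fy=f,interpolation=2))
s,R=st(); p=s["eef_pos"]
for dz in(0,-17,-30): print(dz,proj("scene",p+[0,0,dz])[0].round(1))
E
```

```text
t2.18 tcp [462.7 -54.   38.5] clamp xy [-209.6   -0.5] jaw dir ang(clamp) 0.002 force clamp [ 0.52 -0.1 ] -0.21 tz [-0.005  0.019 -0.048] grip 0.003 q6 [-0.37  0.77 -0.32]
0 [319.1 237.1]
-17 [319.2 243.1]
-30 [319.2 247.5]
```

View pics/scene1.png

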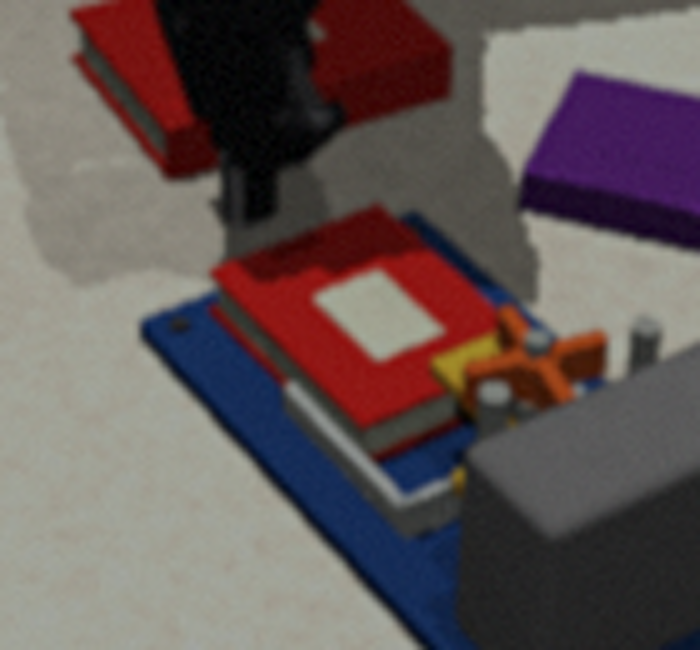

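View pics/top1.png

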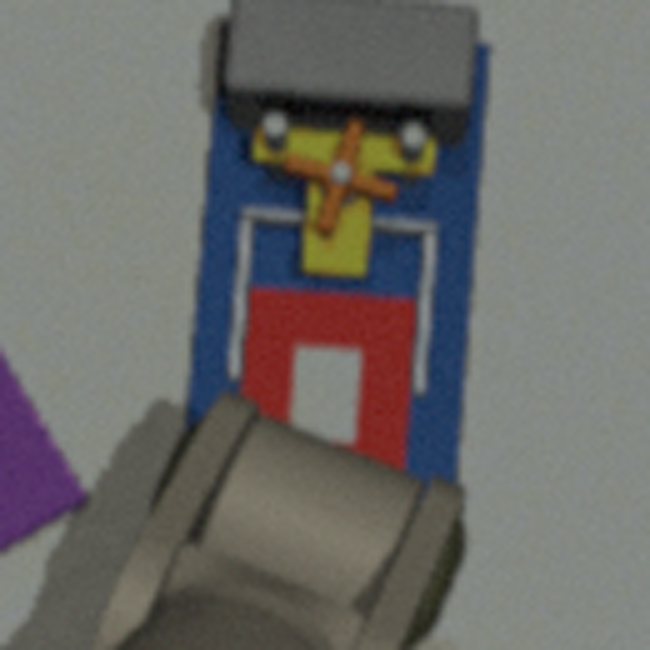

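>>> jog_arm --targets '[{"offset": [0.008, 0.002, 0], "yaw": 0}, {"offset": [0.014, 0.004, 0], "yaw": 0}, {"offset": [0.017, 0.004, 0], "yaw": 0}, {"offset": [0.02, 0.004, 0], "yaw": 0}, {"offset": [0.023, 0.004, 0], "yaw": 0}, {"offset": [0.026, 0.004, 0], "yaw": 0}, {"offset": [0.029, 0.004, 0], "yaw": 0}, {"offset": [0.032, 0.004, 0], "yaw": 0}, {"offset": [0.035, 0.004, 0], "yaw": 0}, {"offset": [0.038, 0.004, 0], "yaw": 0}, {"offset": [0.041, 0.004, 0], "yaw": 0}, {"offset": [0.044, 0.004, 0], "yaw": 0}]'

```text
time_s: 3.28
eef_pos: [506.8, -56.3, 34.9]
ee_rot: [-0.707, 0.707, -0.018, 0.019]
force: [-4.7, 0.8, 1.7]
grip_width: 0.002
```

```bash
python3 - <<'E'
from h import *
show()
E
```

```text
t3.28 tcp [506.8 -56.3  34.9] clamp xy [-165.4   -0.3] jaw dir ang(clamp) 0.002 force clamp [-4.77  0.5 ] 1.7 tz [ 0.034  0.561 -0.022] grip 0.002 q6 [-0.34  0.82 -0.29]
```

>>> jog_arm --targets '[{"offset": [0.003, 0, 0], "yaw": 0}, {"offset": [0.006, 0, 0], "yaw": 0}, {"offset": [0.009, 0, 0], "yaw": 0}, {"offset": [0.011, 0, 0], "yaw": 0}, {"offset": [0.012, 0, 0], "yaw": 0}]'

```text
time_s: 3.7
eef_pos: [519.1, -56.9, 34.8]
ee_rot: [-0.707, 0.707, -0.018, 0.019]
force: [-3.9, 0.5, 3.7]
grip_width: -0.002
```

>>> jog_arm --targets '[{"offset": [0.001, 0, 0], "yaw": 0}, {"offset": [0.002, 0, 0], "yaw": 0}]'

```text
time_s: 3.87
eef_pos: [521.1, -57.0, 34.9]
ee_rot: [-0.707, 0.707, -0.018, 0.019]
force: [-3.6, 0.1, 2.5]
grip_width: -0.001
```

>>> jog_arm --targets '[{"offset": [0.001, 0, 0], "yaw": 0}, {"offset": [0.002, 0, 0], "yaw": 0}]'

```text
time_s: 4.03
eef_pos: [523.1, -57.1, 34.8]
ee_rot: [-0.707, 0.707, -0.018, 0.019]
force: [-4.2, -0.3, 2.2]
grip_width: -0.001
```

```bash
python3 - <<'E'
from h import *
from rig import ctrl
show()
for n,(a,b,c,d),f in(("scene",(200,330,270,410),5),("top",(130,260,250,380),5)):
    i=ctrl.capture(n)["img"][:,:,::-1]; cv2.imwrite(f"pics/{n}2.png",cv2.resize(i[a:b,c:d],None,fx=f,fy=f,interpolation=2))
E
```

```text
t4.03 tcp [523.1 -57.1  34.8] clamp xy [-149.1   -0.2] jaw dir ang(clamp) 0.002 force clamp [-4.14 -0.52] 2.25 tz [ 0.025  0.597 -0.017] grip -0.001 q6 [-0.33  0.84 -0.28]
```

View pics/scene2.png

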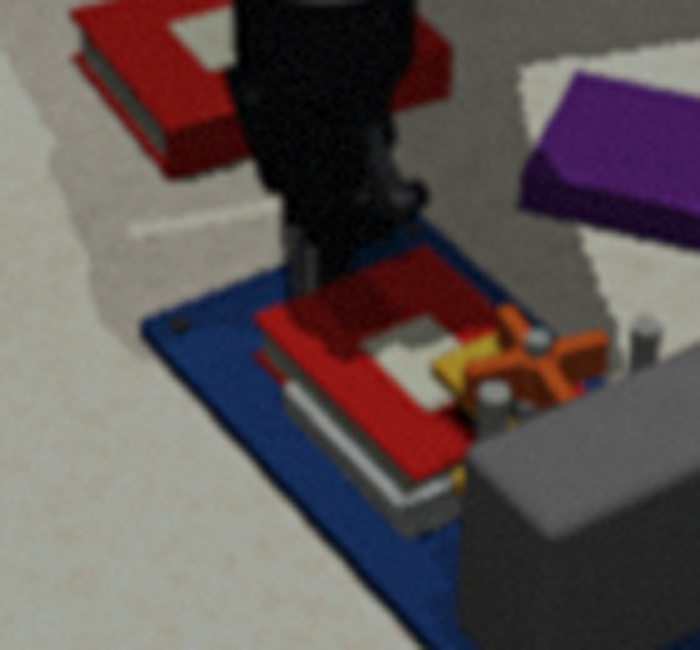

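View pics/top2.png

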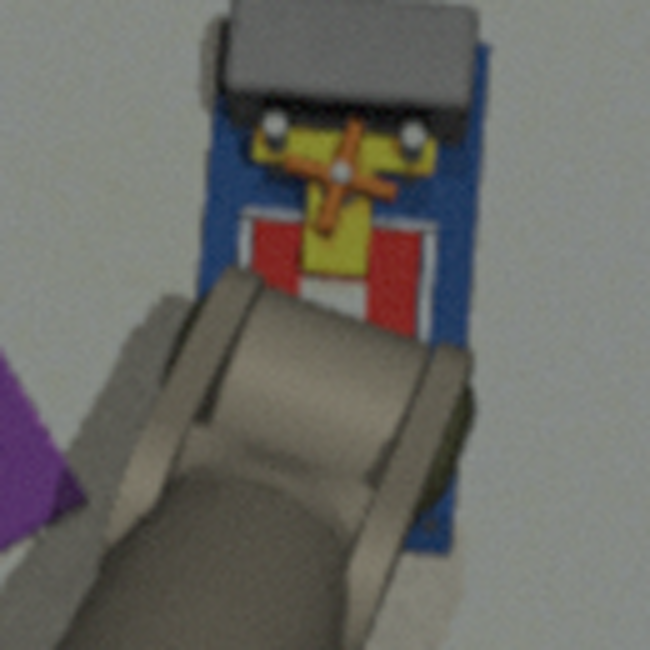

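>>> jog_arm --targets '[{"offset": [0.0007, 0, 0], "yaw": 0}, {"offset": [0.0014, 0, 0], "yaw": 0}]'

```text
time_s: 4.3
eef_pos: [524.7, -57.2, 34.8]
ee_rot: [-0.707, 0.707, -0.018, 0.019]
force: [-3.2, -0.2, 2.4]
grip_width: -0.001
```

>>> jog_arm --targets '[{"offset": [0.0007, 0, 0], "yaw": 0}, {"offset": [0.0014, 0, 0], "yaw": 0}]'

```text
time_s: 4.47
eef_pos: [525.7, -57.2, 34.8]
ee_rot: [0.707, -0.707, 0.018, -0.019]
force: [-9.9, -0.6, 7.4]
grip_width: 0.002
```

>>> jog_arm --targets '[{"offset": [0.0007, 0, 0], "yaw": 0}]'

```text
time_s: 4.55
eef_pos: [525.8, -57.2, 34.8]
ee_rot: [0.707, -0.707, 0.019, -0.018]
force: [-10.9, -1.8, 7.9]
grip_width: -0.004
```

>>> jog_arm --targets '[{"offset": [0.0007, 0, 0], "yaw": 0}]'

```text
time_s: 4.63
eef_pos: [525.8, -57.2, 34.9]
ee_rot: [0.707, -0.707, 0.02, -0.017]
force: [-9.3, -0.1, 6.7]
grip_width: 0.0
```

>>> jog_arm --targets '[{"offset": [0.001, 0, 0], "yaw": 0}, {"offset": [0.0015, 0, 0], "yaw": 0}]'

```text
time_s: 4.8
eef_pos: [525.9, -57.2, 34.9]
ee_rot: [0.707, -0.707, 0.021, -0.015]
force: [-16.0, -0.7, 12.3]
grip_width: 0.001
```

```bash
python3 - <<'E'
from h import *
show()
E
```

```text
t4.80 tcp [525.9 -57.2  34.9] clamp xy [-146.3   -0.2] jaw dir ang(clamp) 0.003 force clamp [-15.91  -1.6 ] 12.27 tz [-0.137  2.337 -0.027] grip 0.001 q6 [-0.33  0.86 -0.28]
```

>>> jog_arm --targets '[{"offset": [-0.006, 0, 0], "yaw": 0}, {"offset": [-0.016, -0.001, 0], "yaw": 0}, {"offset": [-0.016, -0.03, 0], "yaw": 0}, {"offset": [-0.016, -0.07, 0], "yaw": 0}, {"offset": [-0.016, -0.105, 0], "yaw": 0}, {"offset": [-0.016, -0.105, 0], "yaw": 0}]'

```text
time_s: 5.3
eef_pos: [514.0, -57.5, 146.5]
ee_rot: [-0.706, 0.708, -0.016, 0.02]
force: [1.5, -1.7, 0.9]
grip_width: -0.001
```

```bash
python3 - <<'E'
from h import *
show()
to(-38,-17,135,-0.2)
E
```

```text
t5.30 tcp [514.  -57.5 146.5] clamp xy [-158.1   -1.1] jaw dir ang(clamp) 0.003 force clamp [ 1.55 -1.58] 0.93 tz [ 0.01  -0.005 -0.001] grip -0.001 q6 [-0.34  1.08 -0.29]
-> (-38, -17, 135) offset [0.12, 0.0121, -0.0163] yaw 0.2034
```

>>> jog_arm --targets '[{"offset": [0.035, 0.0, -0.016], "yaw": 0.1}, {"offset": [0.07, 0.0, -0.016], "yaw": 0.2}, {"offset": [0.1, 0.005, -0.016], "yaw": 0.2}, {"offset": [0.12, 0.012, -0.016], "yaw": 0.2}, {"offset": [0.12, 0.012, -0.016], "yaw": 0.2}, {"offset": [0.12, 0.012, -0.016], "yaw": 0.2}]'

```text
time_s: 5.8
eef_pos: [633.4, -79.5, 133.9]
ee_rot: [-0.701, 0.702, -0.087, 0.09]
force: [-0.8, 1.1, -0.1]
grip_width: 0.001
```

```bash
python3 - <<'E'
from h import *
from rig import ctrl
show()
to(-38,-17,97,-0.2)
for n,(a,b,c,d),f in(("scene",(190,310,310,450),5),("top",(110,230,250,380),5)):
    i=ctrl.capture(n)["img"][:,:,::-1]; cv2.imwrite(f"pics/{n}3.png",cv2.resize(i[a:b,c:d],None,fx=f,fy=f,interpolation=2))
E
```

```text
t5.80 tcp [633.4 -79.5 133.9] clamp xy [-37.7 -16.6] jaw dir ang(clamp) -0.196 force clamp [-0.84  1.04] -0.11 tz [ 0.007 -0.051  0.024] grip 0.001 q6 [-0.31  1.21 -0.06]
-> (-38, -17, 97) offset [-0.0004, 0.0369, -0.0004] yaw 0.0037
```

View pics/scene3.png

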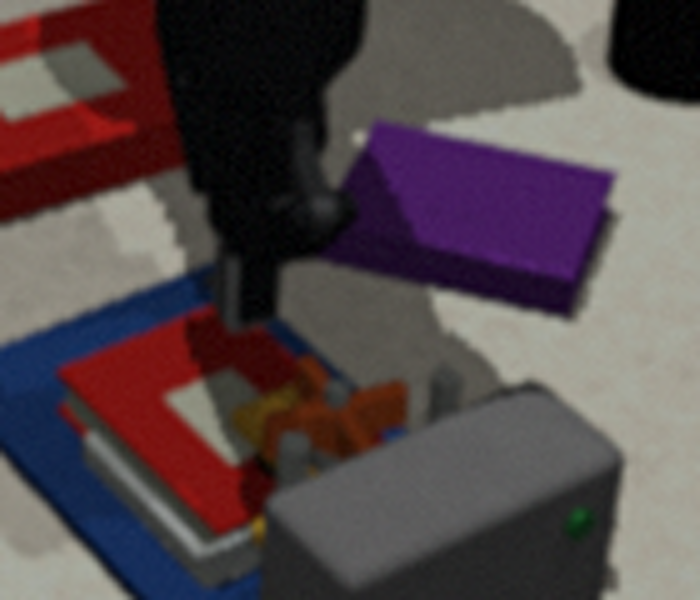

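View pics/top3.png

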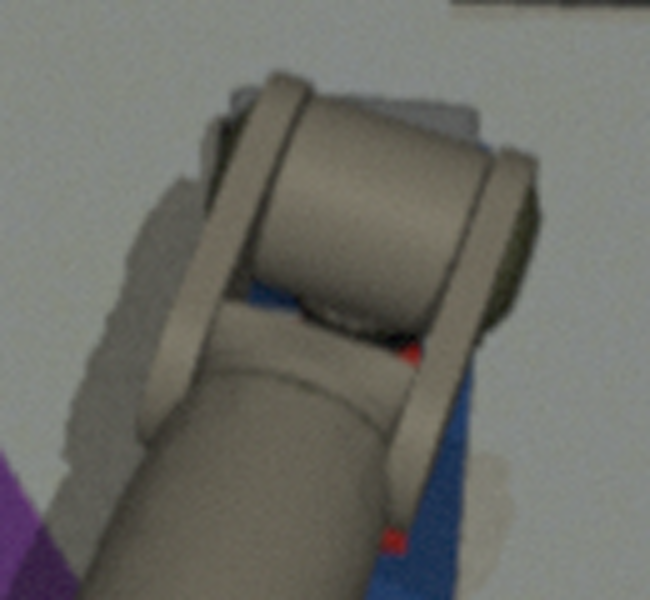

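>>> jog_arm --targets '[{"offset": [0, 0.015, 0], "yaw": 0}, {"offset": [0, 0.03, 0], "yaw": 0}, {"offset": [0, 0.037, 0], "yaw": 0}, {"offset": [0, 0.037, 0], "yaw": 0}]'

```text
time_s: 6.23
eef_pos: [631.9, -79.5, 97.1]
ee_rot: [-0.701, 0.702, -0.088, 0.09]
force: [0.9, -0.1, -0.1]
grip_width: -0.001
```

```bash
cat >> h.py <<'E'
def fin(phi,gap=0,r=34,z=None):
    u=np.array([-np.cos(phi),np.sin(phi)]); t=np.array([np.sin(phi),np.cos(phi)])
    c=r*u-(15+gap)*t; return c
def est(zref=None):
    "wing angle if finger touches it; force along t; torque at r"
    s,R=st(); c=CR.T@(s["eef_pos"][:2]-S); rr=np.hypot(*c)
    phi=np.arctan2(c[1],-c[0])+np.arcsin(15/rr)
    f=CR.T@s["force"][:2]; u=np.array([-np.cos(phi),np.sin(phi)]); t=np.array([np.sin(phi),np.cos(phi)])
    print("phi if touching %.3f  Ft %.2f Fr %.2f"%(phi,f@t,f@u))
def path(phis,r=34,z=97,gap=0):
    "rows for wing angles, from current pose"
    for k,p in enumerate(phis):
        c=fin(p,gap,r); to(float(c[0].round(2)),float(c[1].round(2)),z,-p)
E
python3 - <<'E'
from h import *
show(); est(); path([.2,.3,.4,.5,.6,.7,.8,.9])
E
```

```text
t6.23 tcp [631.9 -79.5  97.1] clamp xy [-39.2 -16.7] jaw dir ang(clamp) -0.197 force clamp [ 0.85 -0.02] -0.05 tz [-0.012  0.036  0.   ] grip -0.001 q6 [-0.31  1.13 -0.06]
phi if touching -0.042  Ft -0.05 Fr -0.85
-> (-36.3, -7.95, 97) offset [0.0012, 0.0, 0.0091] yaw 0.0032
-> (-36.91, -4.28, 97) offset [-0.0002, 0.0, 0.0126] yaw 0.1032
-> (-37.16, -0.58, 97) offset [-0.0011, 0.0, 0.0162] yaw 0.2032
-> (-37.03, 3.14, 97) offset [-0.0017, 0.0, 0.0198] yaw 0.3032
-> (-36.53, 6.82, 97) offset [-0.002, 0.0, 0.0235] yaw 0.4032
-> (-35.67, 10.43, 97) offset [-0.0018, 0.0, 0.0273] yaw 0.5032
-> (-34.45, 13.94, 97) offset [-0.0013, -0.0, 0.0309] yaw 0.6032
-> (-32.88, 17.31, 97) offset [-0.0004, -0.0, 0.0345] yaw 0.7032
```

>>> jog_arm --targets '[{"offset": [0.0005, 0, 0.004], "yaw": 0}, {"offset": [0.001, 0, 0.007], "yaw": 0}, {"offset": [0.0012, 0, 0.0091], "yaw": 0.003}, {"offset": [0.0005, 0, 0.011], "yaw": 0.053}, {"offset": [-0.0002, 0, 0.0126], "yaw": 0.103}, {"offset": [-0.0007, 0, 0.0144], "yaw": 0.153}, {"offset": [-0.0011, 0, 0.0162], "yaw": 0.203}]'

```text
time_s: 6.82
eef_pos: [635.0, -64.0, 97.7]
ee_rot: [-0.688, 0.69, -0.159, 0.162]
force: [-2.1, -4.5, -0.7]
grip_width: -0.002
```

```bash
python3 - <<'E'
from h import *
show(); est(); path([.45,.5,.55,.6,.65,.7,.8,.9])
E
```

```text
t6.82 tcp [635.  -64.   97.7] clamp xy [-36.9  -1.1] jaw dir ang(clamp) -0.402 force clamp [-1.84 -4.61] -0.74 tz [-0.665  0.234 -0.013] grip -0.002 q6 [-0.28  1.13  0.18]
phi if touching 0.389  Ft -4.97 Fr -0.05
-> (-37.14, 1.28, 97) offset [-0.0011, 0.0007, 0.0021] yaw 0.0476
-> (-37.03, 3.14, 97) offset [-0.0017, 0.0007, 0.0038] yaw 0.0976
-> (-36.83, 4.98, 97) offset [-0.0023, 0.0006, 0.0056] yaw 0.1476
-> (-36.53, 6.82, 97) offset [-0.0027, 0.0006, 0.0074] yaw 0.1976
-> (-36.14, 8.64, 97) offset [-0.0031, 0.0006, 0.0092] yaw 0.2476
-> (-35.67, 10.43, 97) offset [-0.0033, 0.0006, 0.0111] yaw 0.2976
-> (-34.45, 13.94, 97) offset [-0.0036, 0.0006, 0.0148] yaw 0.3976
-> (-32.88, 17.31, 97) offset [-0.0035, 0.0006, 0.0185] yaw 0.4976
```

>>> jog_arm --targets '[{"offset": [-0.0011, 0.0005, 0.0021], "yaw": 0.048}, {"offset": [-0.0017, 0.0005, 0.0038], "yaw": 0.098}, {"offset": [-0.0023, 0.0005, 0.0056], "yaw": 0.148}, {"offset": [-0.0027, 0.0006, 0.0074], "yaw": 0.198}, {"offset": [-0.0031, 0.0006, 0.0092], "yaw": 0.248}]'

```text
time_s: 7.23
eef_pos: [636.1, -54.9, 97.1]
ee_rot: [-0.662, 0.665, -0.243, 0.246]
force: [-1.9, -3.3, -2.4]
grip_width: -0.001
```

```bash
python3 - <<'E'
from h import *
show(); est(); path([.7,.75,.8,.85,.9,.95])
E
```

```text
t7.23 tcp [636.1 -54.9  97.1] clamp xy [-36.4   8.1] jaw dir ang(clamp) -0.653 force clamp [-1.7  -3.35] -2.38 tz [-0.703  0.331 -0.071] grip -0.001 q6 [-0.27  1.13  0.44]
phi if touching 0.633  Ft -3.71 Fr -0.61
-> (-35.67, 10.43, 97) offset [-0.0008, 0.0001, 0.0023] yaw 0.047
-> (-35.1, 12.2, 97) offset [-0.0015, 0.0001, 0.004] yaw 0.097
-> (-34.45, 13.94, 97) offset [-0.002, 0.0001, 0.0058] yaw 0.147
-> (-33.71, 15.64, 97) offset [-0.0024, 0.0001, 0.0076] yaw 0.197
-> (-32.88, 17.31, 97) offset [-0.0028, 0.0001, 0.0094] yaw 0.247
-> (-31.98, 18.93, 97) offset [-0.0031, 0.0001, 0.0113] yaw 0.297
```

>>> jog_arm --targets '[{"offset": [-0.0008, 0, 0.0023], "yaw": 0.047}, {"offset": [-0.0015, 0, 0.004], "yaw": 0.097}, {"offset": [-0.002, 0, 0.0058], "yaw": 0.147}, {"offset": [-0.0024, 0, 0.0076], "yaw": 0.197}, {"offset": [-0.0028, 0, 0.0094], "yaw": 0.247}]'

```text
time_s: 7.65
eef_pos: [639.4, -46.3, 96.8]
ee_rot: [-0.626, 0.63, -0.325, 0.327]
force: [-3.2, -3.4, -4.1]
grip_width: 0.004
```

```bash
cat >> h.py <<'E'
def mom():
    s,R=st(); c=CR.T@(s["eef_pos"][:2]-S); a=CR.T@R[:2,0]; ph=-np.arctan(a[1]/a[0])
    m=CR.T@s["wrist_torque"][:2]; u=np.array([-np.cos(ph),np.sin(ph)]); t=np.array([np.sin(ph),np.cos(ph)])
    print("M along u %.3f along t %.3f mz %.3f"%(m@u,m@t,s["wrist_torque"][2]))
E
python3 - <<'E'
from h import *
show(); est(); mom(); path([.95,1.0,1.05,1.1])
E
```

```text
t7.65 tcp [639.4 -46.3  96.8] clamp xy [-33.6  16.9] jaw dir ang(clamp) -0.903 force clamp [-2.96 -3.54] -4.06 tz [-0.682  0.616 -0.048] grip 0.004 q6 [-0.25  1.14  0.71]
phi if touching 0.876  Ft -4.54 Fr -0.82
M along u 0.897 along t -0.203 mz -0.048
-> (-31.98, 18.93, 97) offset [-0.0006, -0.0002, 0.0025] yaw 0.0474
-> (-30.99, 20.51, 97) offset [-0.0012, -0.0002, 0.0043] yaw 0.0974
-> (-29.93, 22.03, 97) offset [-0.0018, -0.0002, 0.0061] yaw 0.1474
-> (-28.79, 23.5, 97) offset [-0.0022, -0.0002, 0.0079] yaw 0.1974
```

>>> jog_arm --targets '[{"offset": [-0.0006, 0, 0.0025], "yaw": 0.047}, {"offset": [-0.0012, 0, 0.0043], "yaw": 0.097}, {"offset": [-0.0018, 0, 0.0061], "yaw": 0.147}, {"offset": [-0.0022, 0, 0.0079], "yaw": 0.197}]'

```text
time_s: 7.98
eef_pos: [643.6, -40.2, 96.4]
ee_rot: [-0.589, 0.595, -0.386, 0.387]
force: [-4.6, -2.9, -3.0]
grip_width: -0.003
```

```bash
python3 - <<'E'
from h import *
show(); est(); mom(); 
c=fin(1.0,12,40);to(c[0],c[1],97,-1.0)
c=fin(.9,15,44);to(c[0],c[1],125,-.5)
E
```

```text
t7.98 tcp [643.6 -40.2  96.4] clamp xy [-29.7  23.3] jaw dir ang(clamp) -1.102 force clamp [-4.39 -3.13] -3.02 tz [-0.513  0.833 -0.042] grip -0.003 q6 [-0.24  1.15  0.92]
phi if touching 1.074  Ft -5.35 Fr -0.66
M along u 0.969 along t -0.134 mz -0.042
-> (np.float64(-44.3318088245388), np.float64(19.07067713387609), 97) offset [-0.0029, -0.0006, -0.015] yaw -0.102
-> (np.float64(-50.85064589273374), np.float64(15.818084975489342), 125) offset [-0.0028, -0.0285, -0.0224] yaw -0.602
```

>>> jog_arm --targets '[{"offset": [-0.001, 0, -0.008], "yaw": -0.05}, {"offset": [-0.003, 0, -0.018], "yaw": -0.15}, {"offset": [-0.004, 0, -0.026], "yaw": -0.27}, {"offset": [-0.004, 0, -0.03], "yaw": -0.39}]'

```text
time_s: 8.32
eef_pos: [614.2, -48.5, 97.2]
ee_rot: [-0.654, 0.659, -0.262, 0.263]
force: [0.9, 1.0, -0.7]
grip_width: -0.001
```

```bash
python3 - <<'E'
from h import *
show(); est(); mom(); 
to(-66,-10,97,.0)
to(-62,-40,97,.5)
c=fin(-.5,10,34);to(c[0],c[1],97,.5)
E
```

```text
t8.32 tcp [614.2 -48.5  97.2] clamp xy [-58.7  13.4] jaw dir ang(clamp) -0.706 force clamp [0.89 1.04] -0.74 tz [0.109 0.014 0.06 ] grip -0.001 q6 [-0.27  1.11  0.5 ]
phi if touching 0.476  Ft 1.33 Fr -0.32
M along u -0.070 along t 0.085 mz 0.060
-> (-66, -10, 97) offset [0.0096, 0.0004, -0.0225] yaw -0.7062
-> (-62, -40, 97) offset [0.0321, 0.0006, -0.0428] yaw -1.2062
-> (np.float64(-17.852168639167598), np.float64(-38.24003235980222), 97) offset [0.0645, 0.0005, -0.0128] yaw -1.2062
```

>>> jog_arm --targets '[{"offset": [0.004, 0, -0.009], "yaw": -0.12}, {"offset": [0.0096, 0, -0.0225], "yaw": -0.24}, {"offset": [0.017, 0, -0.029], "yaw": -0.36}, {"offset": [0.024, 0, -0.036], "yaw": -0.48}, {"offset": [0.032, 0, -0.043], "yaw": -0.6}, {"offset": [0.032, 0, -0.043], "yaw": -0.72}, {"offset": [0.032, 0, -0.043], "yaw": -0.84}, {"offset": [0.032, 0, -0.043], "yaw": -0.96}, {"offset": [0.032, 0, -0.043], "yaw": -1.08}, {"offset": [0.032, 0, -0.043], "yaw": -1.2}, {"offset": [0.032, 0, -0.043], "yaw": -1.206}]'

```text
time_s: 9.23
eef_pos: [608.0, -101.5, 98.2]
ee_rot: [-0.687, 0.692, 0.157, -0.159]
force: [0.5, -0.7, 0.5]
grip_width: -0.002
```

```bash
python3 - <<'E'
from h import *
from rig import ctrl
show(); mom()
c=fin(-.5,10,34);to(c[0],c[1],96,.5)
for n,(a,b,c,d),f in(("scene",(190,310,310,450),5),("top",(110,230,250,380),5)):
    i=ctrl.capture(n)["img"][:,:,::-1]; cv2.imwrite(f"pics/{n}4.png",cv2.resize(i[a:b,c:d],None,fx=f,fy=f,interpolation=2))
E
```

```text
t9.23 tcp [ 608.  -101.5   98.2] clamp xy [-61.9 -39.9] jaw dir ang(clamp) 0.504 force clamp [ 0.52 -0.71] 0.53 tz [0.002 0.017 0.   ] grip -0.002 q6 [-0.35  1.11 -0.8 ]
M along u -0.009 along t 0.014 mz 0.000
-> (np.float64(-17.852168639167598), np.float64(-38.24003235980222), 96) offset [0.0394, 0.0022, -0.0198] yaw 0.0043
```

View pics/scene4.png

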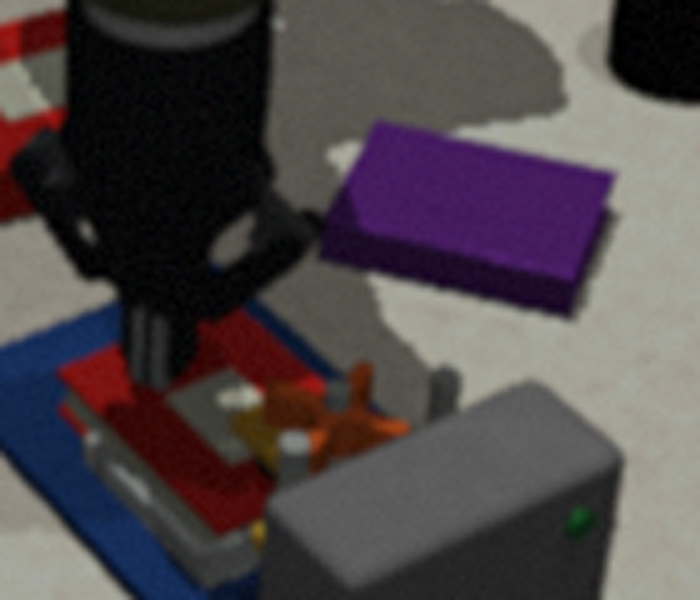

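View pics/top4.png

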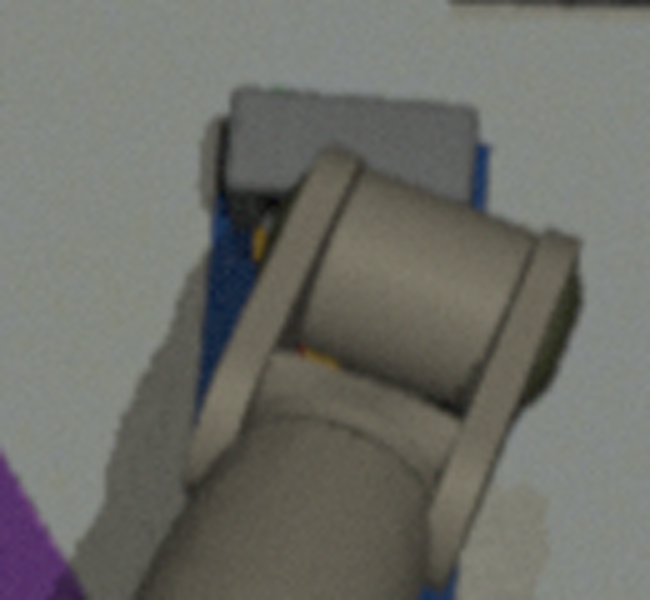

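>>> jog_arm --targets '[{"offset": [0.01, 0.001, -0.006], "yaw": 0}, {"offset": [0.02, 0.003, -0.011], "yaw": 0}, {"offset": [0.03, 0.003, -0.016], "yaw": 0}, {"offset": [0.039, 0.003, -0.02], "yaw": 0}, {"offset": [0.039, 0.003, -0.02], "yaw": 0}]'

```text
time_s: 9.75
eef_pos: [652.8, -102.8, 95.0]
ee_rot: [-0.688, 0.693, 0.153, -0.155]
force: [-1.1, -0.7, -0.3]
grip_width: 0.004
```

```bash
python3 - <<'E'
from h import *
show(); mom()
path([-.65,-.6,-.55,-.5,-.45,-.4,-.35,-.3,-.25,-.2,-.15,-.1],z=95)
E
```

```text
t9.75 tcp [ 652.8 -102.8   95. ] clamp xy [-17.1 -38.8] jaw dir ang(clamp) 0.494 force clamp [-1.08 -0.79] -0.34 tz [-0.021 -0.037 -0.028] grip 0.004 q6 [-0.33  1.17 -0.77]
M along u 0.035 along t -0.025 mz -0.028
-> (-17.99, -32.52, 95) offset [0.0022, -0.0001, 0.006] yaw -0.1564
-> (-19.59, -31.58, 95) offset [0.0012, -0.0001, 0.0076] yaw -0.1064
-> (-21.15, -30.56, 95) offset [0.0003, -0.0001, 0.0092] yaw -0.0564
-> (-22.65, -29.46, 95) offset [-0.0005, -0.0001, 0.0109] yaw -0.0064
-> (-24.09, -28.3, 95) offset [-0.0012, -0.0001, 0.0126] yaw 0.0436
-> (-25.47, -27.06, 95) offset [-0.0018, -0.0001, 0.0143] yaw 0.0936
-> (-26.8, -25.75, 95) offset [-0.0024, -0.0001, 0.0161] yaw 0.1436
-> (-28.05, -24.38, 95) offset [-0.0028, -0.0001, 0.0179] yaw 0.1936
-> (-29.23, -22.95, 95) offset [-0.0032, -0.0001, 0.0197] yaw 0.2436
-> (-30.34, -21.46, 95) offset [-0.0034, -0.0001, 0.0216] yaw 0.2936
-> (-31.38, -19.91, 95) offset [-0.0036, -0.0002, 0.0234] yaw 0.3436
-> (-32.33, -18.32, 95) offset [-0.0037, -0.0002, 0.0253] yaw 0.3936
```

>>> jog_arm --targets '[{"offset": [0.0, 0, 0.004], "yaw": 0}, {"offset": [0.0, 0, 0.007], "yaw": 0}, {"offset": [0.0, 0, 0.0092], "yaw": 0}, {"offset": [-0.0005, 0, 0.0109], "yaw": 0}, {"offset": [-0.0012, 0, 0.0126], "yaw": 0.044}, {"offset": [-0.0018, 0, 0.0143], "yaw": 0.094}, {"offset": [-0.0024, 0, 0.0161], "yaw": 0.144}, {"offset": [-0.0028, 0, 0.0179], "yaw": 0.194}]'

```text
time_s: 10.42
eef_pos: [642.7, -88.8, 95.1]
ee_rot: [-0.699, 0.705, 0.085, -0.085]
force: [2.2, -5.3, -2.7]
grip_width: 0.0
```

```bash
python3 - <<'E'
from h import *
show(); est(); mom()
path([-.25,-.2,-.15,-.1,-.05],z=95)
E
```

```text
t10.42 tcp [642.7 -88.8  95.1] clamp xy [-27.9 -25.4] jaw dir ang(clamp) 0.296 force clamp [ 2.52 -5.13] -2.73 tz [-0.927 -0.364 -0.014] grip 0.0 q6 [-0.31  1.15 -0.55]
phi if touching -0.328  Ft -5.67 Fr -0.73
M along u 0.987 along t -0.132 mz -0.014
-> (-29.23, -22.95, 95) offset [-0.0006, 0.0001, 0.0027] yaw 0.0463
-> (-30.34, -21.46, 95) offset [-0.0012, 0.0001, 0.0044] yaw 0.0963
-> (-31.38, -19.91, 95) offset [-0.0017, 0.0, 0.0062] yaw 0.1463
-> (-32.33, -18.32, 95) offset [-0.0022, 0.0, 0.008] yaw 0.1963
-> (-33.21, -16.68, 95) offset [-0.0025, 0.0, 0.0098] yaw 0.2463
```

>>> jog_arm --targets '[{"offset": [-0.0006, 0, 0.0027], "yaw": 0.046}, {"offset": [-0.0012, 0, 0.0044], "yaw": 0.096}, {"offset": [-0.0017, 0, 0.0062], "yaw": 0.146}]'

```text
time_s: 10.67
eef_pos: [639.3, -84.2, 94.8]
ee_rot: [-0.702, 0.71, 0.033, -0.032]
force: [1.3, -6.2, -3.6]
grip_width: -0.002
```

```bash
python3 - <<'E'
from h import *
show(); est(); mom()
path([-.1,-.05,0,.05],z=95)
E
```

```text
t10.67 tcp [639.3 -84.2  94.8] clamp xy [-31.6 -21. ] jaw dir ang(clamp) 0.147 force clamp [ 1.67 -6.13] -3.58 tz [-1.027 -0.222 -0.024] grip -0.002 q6 [-0.31  1.14 -0.4 ]
phi if touching -0.179  Ft -6.33 Fr -0.55
M along u 1.043 along t -0.126 mz -0.024
-> (-32.33, -18.32, 95) offset [-0.0004, -0.0002, 0.0027] yaw 0.047
-> (-33.21, -16.68, 95) offset [-0.001, -0.0002, 0.0045] yaw 0.097
-> (-34.0, -15.0, 95) offset [-0.0015, -0.0002, 0.0063] yaw 0.147
-> (-34.71, -13.28, 95) offset [-0.002, -0.0003, 0.0081] yaw 0.197
```

>>> jog_arm --targets '[{"offset": [-0.0004, 0, 0.0027], "yaw": 0.047}, {"offset": [-0.001, 0, 0.0045], "yaw": 0.097}, {"offset": [-0.0015, 0, 0.0063], "yaw": 0.147}, {"offset": [-0.002, 0, 0.0081], "yaw": 0.197}]'

```text
time_s: 11.0
eef_pos: [636.0, -77.6, 94.4]
ee_rot: [-0.701, 0.711, -0.038, 0.038]
force: [0.2, -7.4, -4.6]
grip_width: 0.002
```

```bash
python3 - <<'E'
from h import *
show(); est(); mom()
path([.1,.15],z=95)
E
```

```text
t11.00 tcp [636.  -77.6  94.4] clamp xy [-35.3 -14.5] jaw dir ang(clamp) -0.053 force clamp [ 0.59 -7.36] -4.56 tz [-1.176  0.08  -0.071] grip 0.002 q6 [-0.3   1.13 -0.19]
phi if touching 0.014  Ft -7.35 Fr -0.69
M along u 1.178 along t -0.047 mz -0.071
-> (-35.33, -11.53, 95) offset [-0.0002, -0.0006, 0.003] yaw 0.0466
-> (-35.86, -9.75, 95) offset [-0.0008, -0.0007, 0.0047] yaw 0.0966
```

Torque while turning is now about 0.21–0.22 N m, from both force and moment, so I'm stopping and backing away.

>>> jog_arm --targets '[{"offset": [-0.002, 0, -0.005], "yaw": 0}, {"offset": [-0.01, 0, -0.01], "yaw": 0}, {"offset": [-0.025, -0.01, -0.01], "yaw": 0}, {"offset": [-0.04, -0.04, -0.01], "yaw": 0}, {"offset": [-0.07, -0.08, -0.01], "yaw": 0}, {"offset": [-0.11, -0.11, -0.01], "yaw": 0}, {"offset": [-0.15, -0.14, -0.01], "yaw": 0}, {"offset": [-0.19, -0.16, -0.01], "yaw": 0}, {"offset": [-0.23, -0.16, -0.01], "yaw": 0}, {"offset": [-0.26, -0.16, -0.01], "yaw": 0}, {"offset": [-0.26, -0.16, -0.01], "yaw": 0}]'

```text
time_s: 11.92
eef_pos: [372.2, -56.2, 254.7]
ee_rot: [-0.701, 0.711, -0.037, 0.038]
force: [-0.5, -1.1, 0.7]
grip_width: 0.002
```

```bash
python3 - <<'E'
from h import *
from rig import ctrl
show()
for n,(a,b,c,d),f in(("scene",(220,340,300,440),5),("top",(130,250,260,380),5)):
    i=ctrl.capture(n)["img"][:,:,::-1]; cv2.imwrite(f"pics/{n}5f.png",i); cv2.imwrite(f"pics/{n}5.png",cv2.resize(i[a:b,c:d],None,fx=f,fy=f,interpolation=2))
E
```

```text
t11.92 tcp [372.2 -56.2 254.7] clamp xy [-299.8   -7.5] jaw dir ang(clamp) -0.052 force clamp [-0.48 -1.13] 0.65 tz [-0.049 -0.08  -0.   ] grip 0.002 q6 [-0.46  1.28 -0.35]
```

View pics/scene5.png

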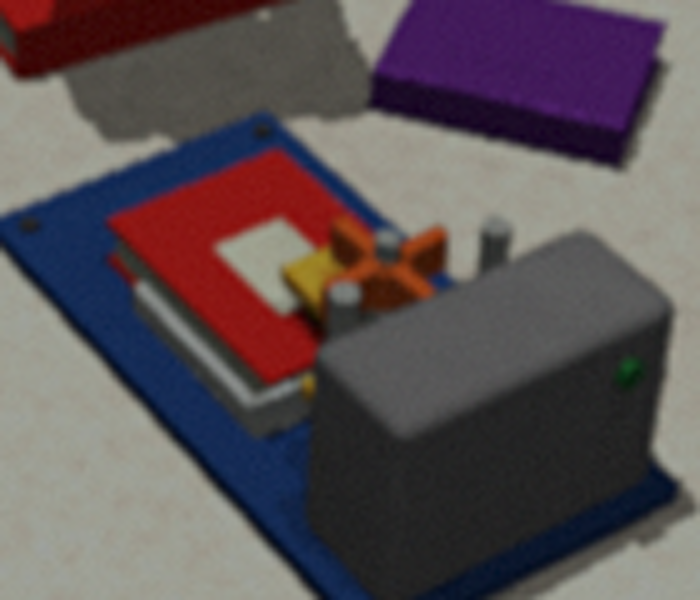

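View pics/top5.png

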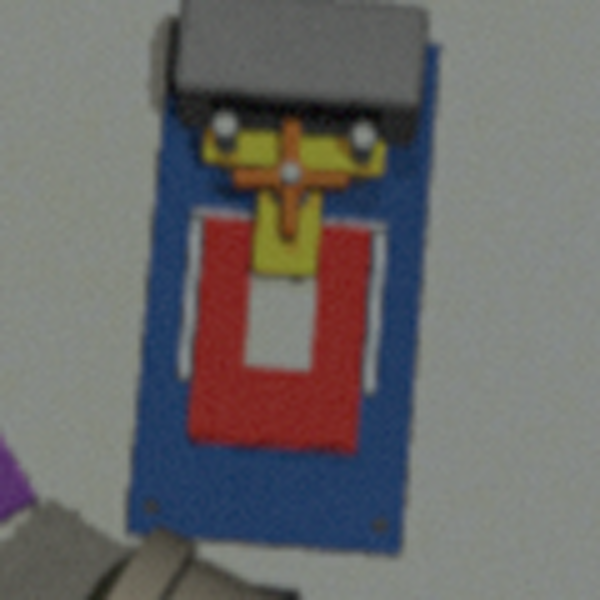

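View pics/scene5f.png

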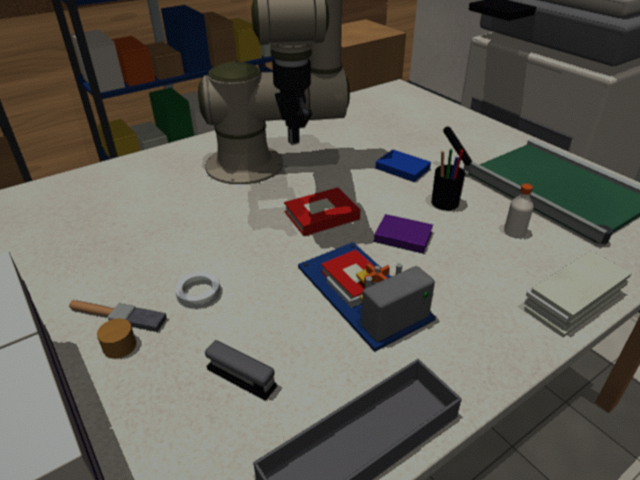

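The final pictures show the book tight against the back stop (top crop, y≈222) and the nut's wings square to the clamp at about 1.5 rad. The arm is clear and nothing else has moved.

```bash
python3 - <<'E'
from rig import ctrl
print(ctrl.finish_job())
E
```

```text
the job is handed in; nothing more can be done
None
```

I slid the red book in the clamp home against the back stop, then tightened the nut clockwise in two short arcs from the front. I backed the arm away and handed the job in at about 12 s; no verdict was reported.

- **Book:** it slid at about 4 N. It stopped within 0.2 mm of where the clamp measurement put the stop, and I confirmed that with a push of about 16 N along the slide. Together with an upward force at the finger the total was about 20 N, under the 30 N limit. The last top picture shows the book touching the stop.
- **Nut:** the turning load rose steadily from about 0.13 N m to about 0.21–0.22 N m. That puts the foot's force at roughly 30 N, inside the 15–50 N range. The foot seems to have met the book at about 0.5 rad.
- **Disagreement:** the finger position put the final nut angle at 1.58 rad, while the top picture shows about 1.52 rad. Both are within range.
- **Surroundings:** I saw no unexpected contact force near the posts or the machine head. In the last scene picture the other items are where they started.

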